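# Load a sensor housing and index it to the weld nozzle

### The arm

A 6-joint arm with a two-finger parallel gripper is mounted at the origin on the work surface. World frame = base frame: x ahead of the robot, y to its left, z up, the work surface at z = 0. Lengths are in mm, angles in rad, forces in N, time in s.
With the tool pointing down it reaches from about 275 to 1000 mm from the base axis. Payload 8.4 kg.
Tool frame: the origin (TCP) lies midway between the tips of the shut fingers; the grasp point (between the pads) lies 19 mm behind it; z points along the fingers, y is the line along which they close (so a half turn about z gives the same grasp; the last joint's range is limited). The gripper opens to 85 mm and grips with 20 to 120 N. Pads are 22 mm wide; open, the fingers measure 114 mm over their backs; the gripper's body (76 mm by 85 mm) begins 54 mm behind the grasp point. The pads swing forward as they close: fully open they stand 13 mm farther back than shut.
Start: joints at [1.239, 0.353, 1.633, -0, 1.155, -0.002], TCP at [202.407, 591.32, 206.781] pointing down, gripper open.
Joint ranges: [-2.63, 2.63], [-0.92, 2.1], [0.06, 2.66], [-1.3, 4.44], [0, 2.69], [-3.02, 3.02]. Speed limits (rad/s): [2.22, 2.22, 2.79, 3.14, 3.14, 3.14].

### API

Orientations are given as [roll, pitch, yaw] about the fixed x, y, z axes, in that order (R = Rz(yaw) Ry(pitch) Rx(roll)).
In Python, from rig import r gives the robot as it stands.
- The arm moves only by the shell command python3 -m inch 'ROWS' [OPENING] [FORCE]. ROWS is JSON, a list that holds one entry, the list of rows, each a list of 6 numbers: the shift along the tool's x, y, z scaled (see below), then the turn, a rotation vector about the tool's x, y, z scaled (see below). In form: [[[tx, ty, tz, wx, wy, wz], ...]]. A call has 1 to 8 rows; each row is the pose to reach, as a shift and turn from the pose commanded when the call began, along the tool's axes at that moment, turning the shorter way round; what a row does not reach only later rows make up. The controller multiplies each number of a shift by 20 cm and each number of a turn by pi rad. A row lasts 1/12 s, in which the tool goes at most 41.7 mm and 7.16 degrees, less where a joint would pass 70% of its speed; a pose out of reach is approached as far as the arm can. A call with a number of a shift or a turn outside -1 to 1 is refused whole. A call with a gripper value outside its range is refused whole. OPENING is the gripper's target within -1 to 1 (fully open at 1, half-way at 0, shut at -1), set as the call begins (- or left out, the last holds). The fingers move at their own pace and stop on an object; FORCE is the grip in N (left out, the last holds). Time passes only in rows, so rows that repeat a pose let the fingers close. It gives the time, the measured TCP pose, the force, the opening and the grip force at its end, in the units of the state.
- r.sense(): the state, without advancing time (a new reading comes with each control period).
- r.grab_frame(name): name is "scene" or "top"; returns the picture (400x640x3 uint8, red, green, blue); there is no depth.
- r.camera_info(name): a dict with "K" (3x3 intrinsics, pixels), "rvec" (rotation vector, rad) and "tvec" (3), from world to camera coordinates, as OpenCV has them. Camera axes: x right, y down, z forward; pixel columns grow to the right and rows downward; lengths in mm; the calibration is good to about 2 mm. A picture is of the moment at which its call begins. camera_info takes no time and is no camera call.
- r.sign_off(): hands the job in; it is judged then, once.
The state is a dict: "clock": time; "qpos": joint angles; "qvel": joint speeds; "joint_efforts": joint torques, N m; "eef_pos": TCP position; "tcp_rot": TCP orientation; "contact_force": force on the tool from outside, world axes, zero at the start; "wrist_torque": the same for the moment, N m; "opening": opening from 0.0 (shut) to 1.0 (fully open); "grasp_force": force on a finger pad.
Only numpy, scipy, OpenCV 4.12 (cv2) and the standard library are available. Lean on these libraries where they do the work, as an engineer would, in place of code of your own. Each camera call takes 0.05 s, during which the arm holds its last target. There are 200 camera calls.

### The job

Lay the small steel sensor housing, cap upwards and centred, flat on the empty sloped cradle at the loading side of the index table (the side facing the robot, yellow mark on the base), with one short end down against the cradle's yellow lip, and let go of it. Then turn the table, whose red-topped pins are there to push on, one station counter-clockwise seen from above, so that it clicks into the next detent with the housing still seated, under the brass nozzle; do not go past that station. Leave the jar, the screwdriver and the black ring where they are.

Things in the scene. Friction and masses are not known exactly. Their poses are not given: they have to be found in the camera images.
- housing_mid (a point): Loose steel sensor housing: block 44 (x) x 32 (y) x 26 mm high, brass round cap (26 mm diameter, 4 mm high) on top, about 0.16 kg. This point is its centre, 15 mm above its underside; z points out of the cap. Starts cap up on the blue pallet, at any yaw within about 50 degrees. Its short ends are alike.
- pallet: Fixed blue plastic plate 130 x 100 x 6 mm on the bench that the housing lies on; origin at the centre of its underside. It may stand on either side of the station.
- cradle (a point): Cradle to load: plate 46 x 22 mm wide on a post, face sloped 30 degrees, low end outwards from the disc. Origin on the face, 80 mm from the disc axis, 110 mm above the bench; x up the slope (to the disc axis), y across, z square out of the face. Lip at the low end: 8 mm high, inner side at x = -22 mm. A housing seated against it has its centre at (0, 0, 15) mm and overhangs 5 mm each side.
- lip (a point): Middle of the top of the cradle's yellow lip, 5 mm thick and 22 mm wide, at the low, outer end of the sloped face. Friction may or may not hold the housing on the slope; the lip does. Three more cradles, all alike and empty, stand a quarter turn apart on the disc.
- head_edge (a point): Middle of the lower edge, at the loading side, of the white weld head, a box over the disc: 110 mm wide, from 200 to 300 mm above the bench, reaching from 70 mm on the loading side of the disc axis back to the column. A gripper held upright at the cradle or pins would hit it: lean the tool back by about 30 degrees, to the loading side.
- disc (a joint): Turn of the index disc (radius 127 mm, top 68 mm above the bench, vertical axis): near 0 at the start, growing counter-clockwise seen from above; cradles and pins go with it. Spring detents hold it at 0, 1.571 (next station) and 3.142. It takes up to 0.5 N m (5 N at a pin) to push out; past half-way (0.785) it draws itself into the next.
- station: Fixed welding station: round base, 140 mm radius, 58 mm high; origin on the bench on the disc axis. Its -x side, with the yellow mark, is the loading side and faces the robot within about 15 degrees. A column on the +x side carries the overhanging weld head. A brass nozzle hangs over the next station at x = 0, y = -85 mm, tip 190 mm above the bench, on a bracket out to y = -100 mm.
- push_pin (a point): Point on the axis of the push pin that starts 45 degrees behind the cradle (to its left seen from the robot), 105 mm above the bench. One of four alike red-topped upright pins on the disc, midway between cradles: 12 mm diameter (13 at the tip), 112 mm from the disc axis, rising to 140 mm above the bench.
- jar: Loose amber glass jar, 52 mm diameter, 65 mm high; origin at its underside. Leave alone.
- screwdriver: Loose screwdriver with a red handle, 160 mm long, lying on the bench. Leave alone.
- lens_ring: Loose black ring, 52 mm outside diameter, 16 mm high, on the bench. Leave alone.
Mind the look-alikes: they are no part of the job. Of the things that look like the part that bears housing_mid, the middle-sized one is meant.

How it is judged:
By the outcome, as a careful person would: the job done as asked, in the order asked, and still so for the second after the job is handed in, with the robot touching nothing.
It also fails if it takes over 61 s, if anything falls off the work surface, if the arm or the gripper's body presses on something with over 40 N, if the wrist force passes 120 N, or if a joint passes its speed limit or range.

## Working session

There is one attempt and no reset: what is moved stays moved. The work goes in short steps, Python scripts to look and compute and a shell command to move; the robot and the scene stay as the last step left them, time stands still between calls to the robot, and variables do not carry over. Pictures are saved under pics/ and viewed, at most 10 in all, crops included, and the job is handed in when it is done.

```bash
ls; mkdir -p pics
python3 - <<'E'
from rig import r
import cv2,numpy as np
for n in("scene","top"):
    cv2.imwrite(f"pics/{n}0.png",cv2.cvtColor(r.grab_frame(n),cv2.COLOR_RGB2BGR))
    c=r.camera_info(n);R=cv2.Rodrigues(np.array(c["rvec"],float))[0];print(n,np.round(c["K"],1).tolist(),np.round(-R.T@np.array(c["tvec"]).ravel()),np.round(R,2).tolist())
print(r.sense())
E
```

```text
pics
scene [[454.7, 0.0, 315.0], [0.0, 454.7, 203.2], [0.0, 0.0, 1.0]] [ 500. -357. 1134.] [[1.0, -0.01, 0.0], [-0.01, -0.94, -0.34], [0.01, 0.34, -0.94]]
top [[517.7, 0.0, 318.7], [0.0, 517.7, 197.1], [0.0, 0.0, 1.0]] [ 347.  -29. 1546.] [[0.02, -1.0, -0.02], [-0.99, -0.02, -0.11], [0.11, 0.02, -0.99]]
{'clock': 0.1, 'qpos': array([ 1.23855851e+00,  3.53580726e-01,  1.63406993e+00, -2.81136318e-06,
        1.15517828e+00, -2.41210793e-03]), 'qvel': array([ 0.00103491, -0.00250497, -0.00114597, -0.00011115, -0.00107505,
        0.00050093]), 'joint_efforts': array([ 7.28062096e-04, -6.06356621e+01, -3.42823470e+01, -8.32981164e-05,
        3.90485278e-03,  1.09917136e-05]), 'eef_pos': array([202.28300693, 590.87748885, 206.13126826]), 'tcp_rot': array([-3.14035638e+00, -4.11414686e-07,  2.81176808e+00]), 'contact_force': array([ 0.14491874,  0.20459683, -0.43677465]), 'wrist_torque': array([0.06462433, 0.02027924, 0.02735765]), 'grasp_force': 0.0, 'opening': 0.9982039876740674}
```

View pics/scene0.png

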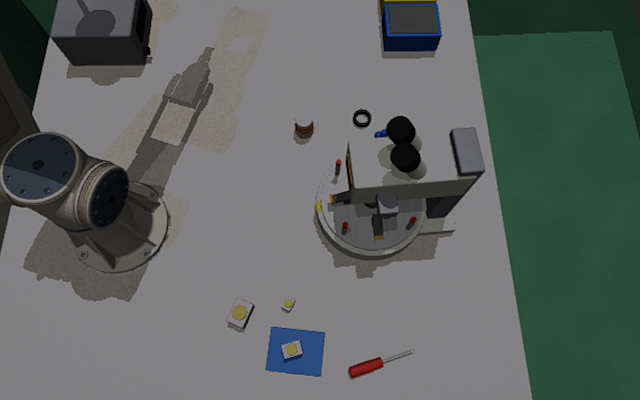

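View pics/top0.png

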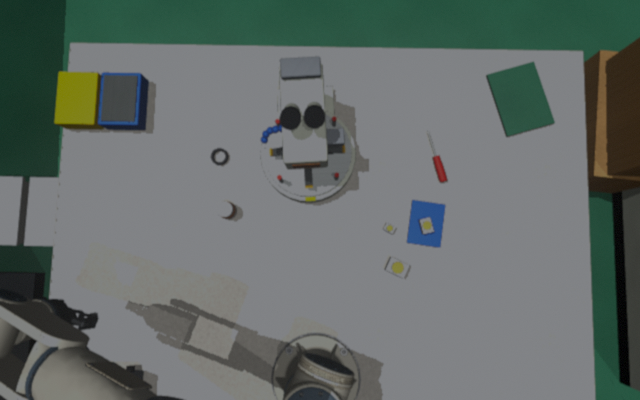

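Scene view: three housings, large at (240,313), small at (288,304), and middle-sized on the blue pallet at (292,350). In the top view they are at (397,268), (389,229) and (427,226). The one on the pallet fits both size and place. The station is at about (375,210) scene and (308,155) top, with the yellow mark towards the robot.

```bash
cat > h.py <<'E'
import cv2,numpy as np
from rig import r
def cam(n):
    c=r.camera_info(n);R=cv2.Rodrigues(np.array(c["rvec"],float))[0];return np.array(c["K"]),R,np.array(c["tvec"],float).ravel()
def ray(n,p):
    K,R,t=cam(n);d=R.T@np.linalg.inv(K)@np.array([p[0],p[1],1.]);return -R.T@t,d
def onz(n,p,z):
    o,d=ray(n,p);return o+d*(z-o[2])/d[2]
def proj(n,X):
    K,R,t=cam(n);p=K@(R@np.asarray(X,float)+t);return p[:2]/p[2]
def tri(p,q):
    (o1,d1),(o2,d2)=ray("scene",p),ray("top",q)
    A=np.c_[d1,-d2];s=np.linalg.lstsq(A,o2-o1,rcond=None)[0];a,b=o1+d1*s[0],o2+d2*s[1]
    return (a+b)/2,np.linalg.norm(a-b)
def blobs(m,amin=4):
    n,l,s,c=cv2.connectedComponentsWithStats(m.astype(np.uint8))
    return [(c[i],s[i][4],l==i) for i in range(1,n) if s[i][4]>=amin]
def hsv(n):
    return cv2.cvtColor(r.grab_frame(n),cv2.COLOR_RGB2HSV)
E
cat > m.py <<'E'
from h import *
f=lambda v:np.round(v,1).tolist()
for n in("scene","top"):
    im=hsv(n);H,S,V=im[...,0],im[...,1],im[...,2]
    win=(slice(120,290),slice(300,460)) if n=="scene" else (slice(100,215),slice(245,370))
    def sub(m):
        z=np.zeros_like(m);z[win]=m[win];return z
    print(n)
    for c,a,_ in blobs(sub(((H<8)|(H>172))&(S>140)&(V>60))):print(" red",f(c),a,f(onz(n,c,138)))
    for c,a,_ in blobs(sub((H>20)&(H<34)&(S>130)&(V>90)),3):print(" yel",f(c),a,f(onz(n,c,58)),f(onz(n,c,100)))
    bl=(H>98)&(H<120)&(S>130)&(V>60)
    w=np.zeros_like(bl)
    if n=="scene":w[310:390,255:340]=1
    else:w[190:255,395:455]=1
    b=max(blobs(bl&w),key=lambda x:x[1]);cn=cv2.findContours(b[2].astype(np.uint8),0,2)[0][0];R=cv2.minAreaRect(cn)
    P=np.array([onz(n,p,6) for p in cv2.boxPoints(R)]);print(" pallet",f(P.mean(0)),f(np.linalg.norm(np.diff(P,axis=0),axis=1)))
    hull=np.zeros(bl.shape,np.uint8);cv2.fillConvexPoly(hull,cv2.convexHull(cn),1)
    g=max(blobs((hull>0)&~bl&(S<110)|(hull>0)&(H>15)&(H<40)),key=lambda x:x[1])
    cn=cv2.findContours(g[2].astype(np.uint8),0,2)[0][0];R=cv2.minAreaRect(cn);print(" body",f(R[0]),f(R[1]),g[1])
    P=np.array([onz(n,p,32)[:2] for p in cv2.boxPoints(R)]);print("  ",f(P),f(P.mean(0)))
    cap=(hull>0)&(H>18)&(H<36)&(S>70)
    for c,a,_ in blobs(cap):print(" cap",f(c),a,f(onz(n,c,36)))
E
python3 m.py
python3 - <<'E'
from h import *
a=r.grab_frame("scene");b=r.grab_frame("top")
A=cv2.resize(a[130:270,300:460],(800,700)[:2],interpolation=2)[:600] if 0 else cv2.resize(a[140:265,310:470],(400,312))
B=cv2.resize(b[105:205,245:373],(400,312));C=cv2.resize(a[290:380,230:345],(400,287));D=cv2.resize(b[195:285,370:485],(400,287))
cv2.imwrite("pics/c1.png",cv2.cvtColor(np.vstack([np.hstack([A,B]),np.hstack([C,D])]),cv2.COLOR_RGB2BGR))
E
```

```text
scene
 red [338.1, 161.8] 18 [563.7, 111.6, 138.0]
 red [413.4, 218.7] 19 [732.4, -35.0, 138.0]
 red [345.0, 224.0] 21 [574.5, -45.5, 138.0]
 yel [330.6, 198.4] 18 [546.5, 47.8, 58.0] [544.7, 32.0, 100.0]
 yel [318.2, 205.7] 52 [514.8, 28.5, 58.0] [514.2, 13.4, 100.0]
 pallet [455.0, -315.6, 6.0] [98.6, 131.4, 98.2]
 body [291.3, 349.0] [15.0, 19.9] 296
   [[420.5, -302.4], [464.8, -290.8], [474.2, -322.8], [430.3, -334.0]] [447.5, -312.5]
 cap [291.4, 348.9] 95 [447.7, -312.7, 36.0]
top
 red [333.9, 118.7] 9 [730.2, -34.8, 138.0]
 red [277.7, 121.3] 10 [719.6, 121.6, 138.0]
 red [336.1, 174.9] 8 [572.0, -44.4, 138.0]
 red [279.2, 177.2] 6 [562.2, 112.2, 138.0]
 yel [270.5, 151.3] 11 [650.5, 148.1, 58.0] [641.9, 143.1, 100.0]
 yel [308.9, 185.6] 10 [551.6, 33.0, 58.0] [545.8, 31.3, 100.0]
 yel [310.1, 198.5] 35 [513.9, 28.5, 58.0] [509.2, 26.9, 100.0]
 pallet [453.6, -314.5, 6.0] [126.5, 96.2, 126.2]
 body [426.1, 225.2] [16.2, 12.5] 200
   [[463.4, -286.8], [474.2, -321.7], [429.1, -334.7], [418.3, -299.8]] [446.2, -310.8]
 cap [426.7, 224.8] 50 [447.1, -311.8, 36.0]
```

View pics/c1.png

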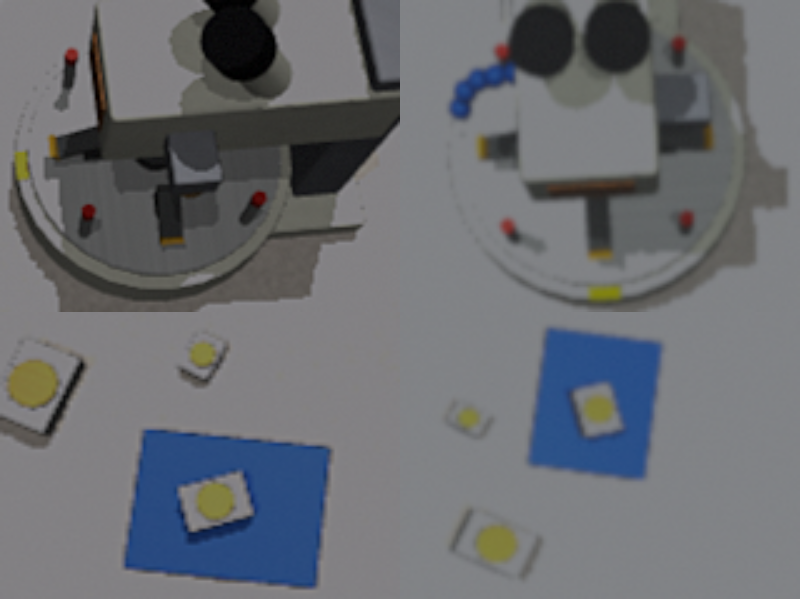

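Crop: clockwise from top left, the panels show the station (scene), the station (top), the housings (top) and the housings (scene). The middle-sized housing, at about (292,349) scene and (427,225) top, lies cap up on the pallet, with 46 x 33 mm edges. The other two are visibly larger and smaller and lie on the bench.

The four pins give the disc axis at (646.8, 38.3) with radius 111.6, which matches the 112 mm given. The loading direction is 183.6°. The nozzle station is on the -y side.

```bash
cat > plan.py <<'E'
from h import *
from scipy.spatial.transform import Rotation as Ro
def tool(yawx,lean=0):  # tool x at yaw (deg), z down, then leaned back: tool z=-normal of 'lean' slope rising along x
    return Ro.from_euler('z',yawx,degrees=True)*Ro.from_euler('y',-lean,degrees=True)*Ro.from_euler('x',180,degrees=True)
def now():
    s=r.sense();return s['eef_pos'],Ro.from_euler('xyz',s['tcp_rot'])
def plan(wps,start=None):
    p,R=start or now()
    for q,Q in wps:
        q=np.array(q,float);t=R.inv().apply(q-p)/200;w=(R.inv()*Q).as_rotvec()/np.pi
        n=max(np.linalg.norm(q-p)/41.7,np.linalg.norm(w)*180/7.16)
        print(np.round(np.r_[t,w],3).tolist(),'rows>=%.1f'%n);p,R=q,Q
E
python3 - <<'E'
from plan import *
p,R=now();P=np.array([447.4,-312.2,110.]);
plan([(p+(P-p)*k/5,tool(161.1+(15.3-161.1)*k/5)) for k in range(1,6)])
E
```

```text
[-0.524, -0.775, 0.097, -0.0, 0.0, 0.162] rows>=4.5
[-0.836, -0.421, 0.097, -0.0, -0.0, 0.162] rows>=4.5
[-0.935, 0.039, 0.097, 0.0, -0.0, 0.162] rows>=4.5
[-0.798, 0.49, 0.097, -0.0, -0.0, 0.162] rows>=4.5
[-0.458, 0.816, 0.097, 0.0, -0.0, 0.162] rows>=4.5
```

```bash
A='' ; 
python3 -m inch '[[[-0.524,-0.775,0.097,0,0,0.162],[-0.524,-0.775,0.097,0,0,0.162],[-0.524,-0.775,0.097,0,0,0.162],[-0.524,-0.775,0.097,0,0,0.162],[-0.524,-0.775,0.097,0,0,0.162]]]' 0.3 40
python3 -m inch '[[[-0.836,-0.421,0.097,0,0,0.162],[-0.836,-0.421,0.097,0,0,0.162],[-0.836,-0.421,0.097,0,0,0.162],[-0.836,-0.421,0.097,0,0,0.162],[-0.836,-0.421,0.097,0,0,0.162],[-0.836,-0.421,0.097,0,0,0.162]]]'
python3 -m inch '[[[-0.935,0.039,0.097,0,0,0.162],[-0.935,0.039,0.097,0,0,0.162],[-0.935,0.039,0.097,0,0,0.162],[-0.935,0.039,0.097,0,0,0.162],[-0.935,0.039,0.097,0,0,0.162],[-0.935,0.039,0.097,0,0,0.162]]]'
python3 - <<'E'
from plan import *
p,R=now();print(p,r.sense()['clock'])
P=np.array([447.4,-312.2,110.])
plan([(p+(P-p)/2,tool(44)),(P,tool(15.3)),(P-[0,0,70],tool(15.3))])
E
```

```text
clock: 0.72
eef_pos: [251.1, 406.4, 186.5]
tcp_rot: [-3.139, 0.002, 2.295]
contact_force: [-0.6, 1.2, -1.0]
opening: 0.65
grasp_force: 0.0
clock: 1.22
eef_pos: [300.2, 226.4, 167.5]
tcp_rot: [-3.14, 0.002, 1.79]
contact_force: [0.1, 0.5, 0.1]
opening: 0.653
grasp_force: 0.0
clock: 1.72
eef_pos: [350.5, 46.9, 148.6]
tcp_rot: [3.141, 0.0, 1.281]
contact_force: [-0.1, -0.3, 0.6]
opening: 0.649
grasp_force: 0.0
[350.50633732  46.8714874  148.55117136] 1.7167
[-0.791, 0.488, 0.097, 0.0, 0.0, 0.163] rows>=4.5
[-0.449, 0.814, 0.096, 0.0, -0.0, 0.159] rows>=4.5
[0.0, -0.0, 0.35, 0.0, 0.0, 0.0] rows>=1.7
```

```bash
python3 -m inch '[[[-0.791,0.488,0.097,0,0,0.163],[-0.791,0.488,0.097,0,0,0.163],[-0.791,0.488,0.097,0,0,0.163],[-0.791,0.488,0.097,0,0,0.163],[-0.791,0.488,0.097,0,0,0.163],[-0.791,0.488,0.097,0,0,0.163]]]'
python3 -m inch '[[[-0.449,0.814,0.096,0,0,0.159],[-0.449,0.814,0.096,0,0,0.159],[-0.449,0.814,0.096,0,0,0.159],[-0.449,0.814,0.096,0,0,0.159],[-0.449,0.814,0.096,0,0,0.159],[-0.449,0.814,0.096,0,0,0.159],[-0.449,0.814,0.096,0,0,0.159]]]'
python3 - <<'E'
from plan import *
p,R=now();print(p)
P=np.array([447.4,-312.2,55.])
plan([(P,tool(15.3)),(P-[0,0,48],tool(15.3))])
a=r.grab_frame("scene")[270:390,220:370];b=r.grab_frame("top")[180:300,360:510]
cv2.imwrite("pics/g1.png",cv2.cvtColor(cv2.resize(np.hstack([a,b]),(800,320)),cv2.COLOR_RGB2BGR))
E
```

```text
clock: 2.22
eef_pos: [400.7, -132.4, 129.2]
tcp_rot: [3.14, -0.001, 0.77]
contact_force: [-0.8, -0.2, -0.3]
opening: 0.649
grasp_force: 0.0
clock: 2.8
eef_pos: [448.5, -308.3, 109.6]
tcp_rot: [-3.141, 0.0, 0.274]
contact_force: [-0.2, 0.4, 0.3]
opening: 0.65
grasp_force: 0.0
[ 448.46467695 -308.31806059  109.59633649]
[-0.01, 0.018, 0.273, -0.0, 0.0, 0.002] rows>=1.3
[0.0, -0.0, 0.24, 0.0, 0.0, 0.0] rows>=1.2
```

View pics/g1.png

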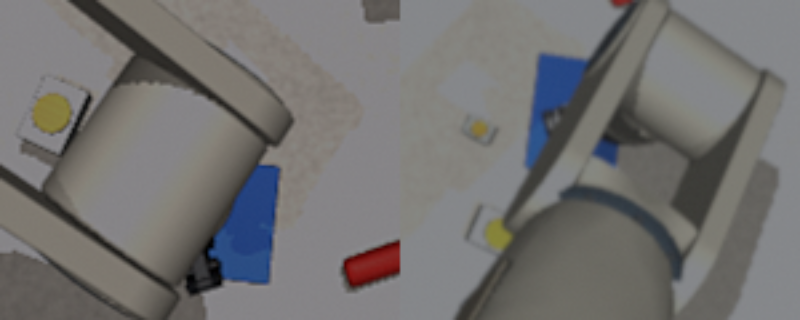

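Both views show the arm hiding the housing, so I go by the measured numbers: descend with holding rows, check the pose, then close.

```bash
python3 -m inch '[[[0,0,0.27,0,0,0],[0,0,0.27,0,0,0],[0,0,0.27,0,0,0]]]'
python3 - <<'E'
from plan import *
plan([([447.4,-312.2,7],tool(15.3))])
E
```

```text
clock: 3.15
eef_pos: [445.9, -305.8, 53.5]
tcp_rot: [-3.137, 0.003, 0.275]
contact_force: [-1.3, 0.7, -0.6]
opening: 0.648
grasp_force: 0.0
[-0.001, 0.034, 0.232, -0.001, 0.001, 0.003] rows>=1.1
```

```bash
python3 -m inch '[[[0,0.034,0,0,0,0.003],[0,0.034,0.1,0,0,0.003],[0,0.034,0.232,0,0,0.003],[0,0.034,0.232,0,0,0.003],[0,0.034,0.232,0,0,0.003]]]'
python3 - <<'E'
from plan import *
plan([([447.4,-312.2,7],tool(15.3))])
E
```

```text
clock: 3.57
eef_pos: [449.8, -315.3, 10.2]
tcp_rot: [-3.141, 0.001, 0.264]
contact_force: [0.1, -0.1, 0.4]
opening: 0.652
grasp_force: 0.0
[-0.007, -0.018, 0.016, -0.0, 0.0, -0.001] rows>=0.1
```

```bash
python3 -m inch '[[[-0.007,-0.018,0.016,0,0,0],[-0.007,-0.018,0.016,0,0,0],[-0.007,-0.018,0.016,0,0,0]]]'
python3 -m inch '[[[0,0,0,0,0,0],[0,0,0,0,0,0],[0,0,0,0,0,0],[0,0,0,0,0,0],[0,0,0,0,0,0],[0,0,0,0,0,0],[0,0,0,0,0,0],[0,0,0,0,0,0]]]' -1 60
python3 - <<'E'
from plan import *
s=r.sense();print(s['opening']*85,s['wrist_torque'])
plan([([447.4,-312.2,7],tool(15.3))])
E
```

```text
clock: 3.82
eef_pos: [447.9, -312.7, 7.6]
tcp_rot: [3.14, -0.001, 0.264]
contact_force: [-0.0, 0.4, 0.2]
opening: 0.647
grasp_force: 0.0
clock: 4.48
eef_pos: [448.0, -313.0, 7.7]
tcp_rot: [3.141, -0.001, 0.264]
contact_force: [-3.0, 2.0, 13.0]
opening: 0.259
grasp_force: 60.2
22.009413649193302 [0.34243102 0.41599483 0.01075608]
[-0.002, -0.005, 0.004, 0.0, -0.0, -0.001] rows>=0.0
```

```bash
python3 -m inch '[[[0,0,-0.15,0,0,0],[0,0,-0.4,0,0,0],[0,0,-0.7,0,0,0],[0,0,-0.9,0,0,0],[0,0,-0.9,0,0,0],[0,0,-0.9,0,0,0]]]'
python3 - <<'E'
from plan import *
s=r.sense();print(s['opening'],s['grasp_force'],s['contact_force'])
p,R=now();print(p)
Q=tool(3.6,30)
from scipy.spatial.transform import Slerp
S=Slerp([0,1],Ro.concatenate([R,Q]));P=np.array([470,30,200.])
plan([(p+(P-p)/2,S(.5)),(P,Q)])
E
```

```text
clock: 4.98
eef_pos: [450.3, -314.6, 192.6]
tcp_rot: [3.134, -0.006, 0.264]
contact_force: [1.4, -1.3, -0.5]
opening: 0.252
grasp_force: 59.9
0.25152330988973165 59.86277641786728 [ 1.43596888 -1.33654439 -0.47686722]
[ 450.30160399 -314.56530067  192.61790521]
[0.272, -0.819, -0.023, -0.007, 0.082, 0.032] rows>=4.1
[0.19, -0.842, 0.018, -0.007, 0.082, 0.032] rows>=4.1
```

```bash
python3 -m inch '[[[0.272,-0.819,-0.023,-0.007,0.082,0.032],[0.272,-0.819,-0.023,-0.007,0.082,0.032],[0.272,-0.819,-0.023,-0.007,0.082,0.032],[0.272,-0.819,-0.023,-0.007,0.082,0.032],[0.272,-0.819,-0.023,-0.007,0.082,0.032],[0.272,-0.819,-0.023,-0.007,0.082,0.032],[0.272,-0.819,-0.023,-0.007,0.082,0.032]]]'
python3 -m inch '[[[0.19,-0.842,0.018,-0.007,0.082,0.032],[0.19,-0.842,0.018,-0.007,0.082,0.032],[0.19,-0.842,0.018,-0.007,0.082,0.032],[0.19,-0.842,0.018,-0.007,0.082,0.032],[0.19,-0.842,0.018,-0.007,0.082,0.032],[0.19,-0.842,0.018,-0.007,0.082,0.032],[0.19,-0.842,0.018,-0.007,0.082,0.032]]]'
python3 - <<'E'
from plan import *
s=r.sense();print(s['opening'],s['grasp_force'],s['contact_force'])
p,R=now();print(p)
a=r.grab_frame("scene")[130:280,200:400];b=r.grab_frame("top")[120:270,220:420]
b=r.grab_frame("top")[120:270,220:420]
cv2.imwrite("pics/g2.png",cv2.cvtColor(np.hstack([cv2.resize(a,(400,300),interpolation=2),cv2.resize(b,(400,300),interpolation=2)]),cv2.COLOR_RGB2BGR))
E
```

```text
clock: 5.57
eef_pos: [457.2, -139.9, 190.7]
tcp_rot: [3.132, -0.258, 0.166]
contact_force: [-0.2, -0.3, -1.7]
opening: 0.25
grasp_force: 60.3
clock: 6.15
eef_pos: [467.6, 32.8, 195.5]
tcp_rot: [-3.133, -0.516, 0.059]
contact_force: [1.0, 0.0, -1.9]
opening: 0.255
grasp_force: 60.7
0.25502311412573486 60.73086209886242 [ 1.04792058  0.00819746 -1.9053446 ]
[467.63694805  32.7700092  195.54039404]
```

View pics/g2.png

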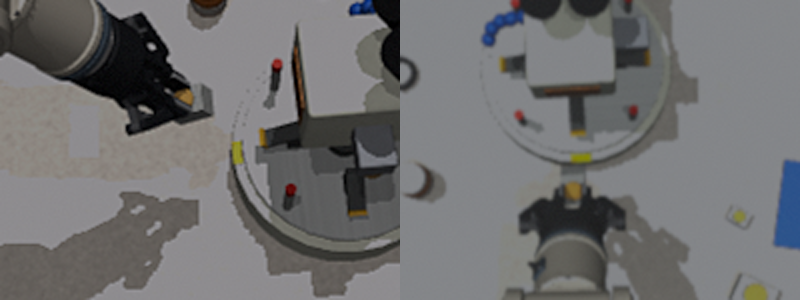

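The housing is gripped and carried. Its cap shows at about (292,178) scene and (306,215) top, with the block sticking out ahead of the fingers. I'll enlarge to check how it sits in the grip.

Run:
```python
from plan import *
a=r.grab_frame("scene");b=r.grab_frame("top")
p,R=now();print(p,R.as_euler('xyz'),r.sense()['opening'])
# expected outline of housing in grip: centre = p-13.3 z, corners
def pt(n,v): return proj(n,p+R.apply(np.array(v,float)))
out=[]
for n,im,(x0,y0) in(("scene",a,(255,150)),("top",b,(275,180))):
    c=cv2.resize(im[y0:y0+60,x0:x0+60],(400,400),interpolation=2);c=cv2.convertScaleAbs(c,alpha=1.5)
    for sx in(-22,22):
        for sy in(-16,16):
            for zz in(1.7,-24.3):
                u=(pt(n,[sx,sy,zz])-[x0,y0]+.5)*400/60;cv2.circle(c,tuple(int(v) for v in u),4,(0,255,0) if zz<0 else (255,0,0),1)
    u=(pt(n,[0,0,-28.3])-[x0,y0]+.5)*400/60;cv2.circle(c,tuple(int(v) for v in u),4,(255,0,255),1)
    out.append(c)
cv2.imwrite("pics/g3.png",cv2.cvtColor(np.hstack(out),cv2.COLOR_RGB2BGR))
```

```text
[467.37992441  30.54283113 195.46747075] [-3.13193094 -0.51544119  0.0534974 ] 0.25457754217301154
```

View pics/g3.png

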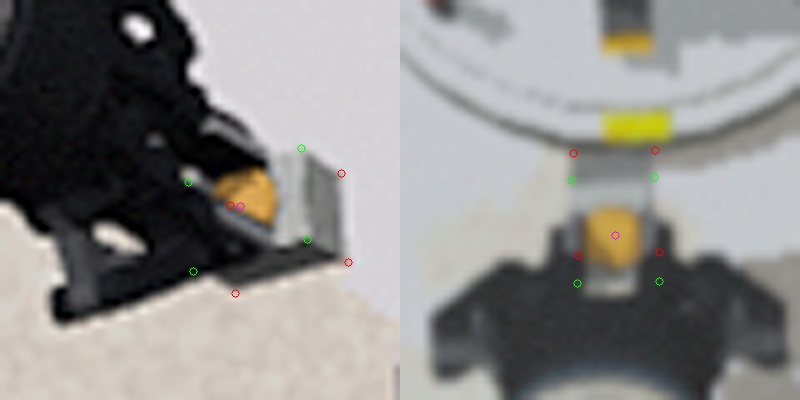

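The predicted corners (from the TCP and the grip) lie on the visible block edges within about 1 px in both views, so the housing is square in the grip, cap up. Next is the pose above the cradle.

```bash
cat > cr.py <<'E'
from plan import *
C=np.array([646.8,38.3,0]);Q=tool(3.6,30)
seat=C+Ro.from_euler('z',3.6,degrees=True).apply([-80,0,110])
ax=Q.apply([1,0,0]);nz=-Q.apply([0,0,1])
def T(x,h): # TCP target for housing held x mm up-slope of the seat, h above face
    return seat+ax*(x+.4)+nz*(15+h-13.3)
E
python3 - <<'E'
from cr import *
plan([(T(7,45),Q),(T(7,12),Q)])
E
```

```text
[0.258, 0.017, 0.383, -0.002, 0.003, -0.003] rows>=2.2
[0.0, 0.0, 0.165, 0.0, 0.0, 0.0] rows>=0.8
```

```bash
python3 -m inch '[[[0.258,0.017,0.2,-0.002,0.003,-0.003],[0.258,0.017,0.383,-0.002,0.003,-0.003],[0.258,0.017,0.383,-0.002,0.003,-0.003],[0.258,0.017,0.383,-0.002,0.003,-0.003],[0.258,0.017,0.383,-0.002,0.003,-0.003]]]'
python3 -m inch '[[[0,0,0.165,0,0,0],[0,0,0.165,0,0,0],[0,0,0.165,0,0,0],[0,0,0.165,0,0,0]]]'
python3 - <<'E'
from cr import *
p,R=now();print(Q.inv().apply(p-T(0,0)),r.sense()['contact_force'])
plan([(T(6,5),Q)])
a=r.grab_frame("scene")[140:260,300:420];b=r.grab_frame("top")[110:230,250:370]
cv2.imwrite("pics/g4.png",cv2.cvtColor(cv2.convertScaleAbs(np.hstack([cv2.resize(a,(400,400),interpolation=2),cv2.resize(b,(400,400),interpolation=2)]),alpha=1.4),cv2.COLOR_RGB2BGR))
E
```

```text
clock: 6.82
eef_pos: [549.3, 32.8, 153.3]
tcp_rot: [3.14, -0.522, 0.065]
contact_force: [-0.6, -0.3, -1.0]
opening: 0.251
grasp_force: 60.7
clock: 7.15
eef_pos: [565.8, 34.7, 126.9]
tcp_rot: [3.14, -0.526, 0.066]
contact_force: [-0.1, -0.6, -1.3]
opening: 0.252
grasp_force: 60.7
[  7.13956243  -1.49648621 -13.42465249] [-0.06577737 -0.56665081 -1.32249315]
[-0.006, 0.007, 0.042, 0.0, -0.001, 0.001] rows>=0.2
```

View pics/g4.png

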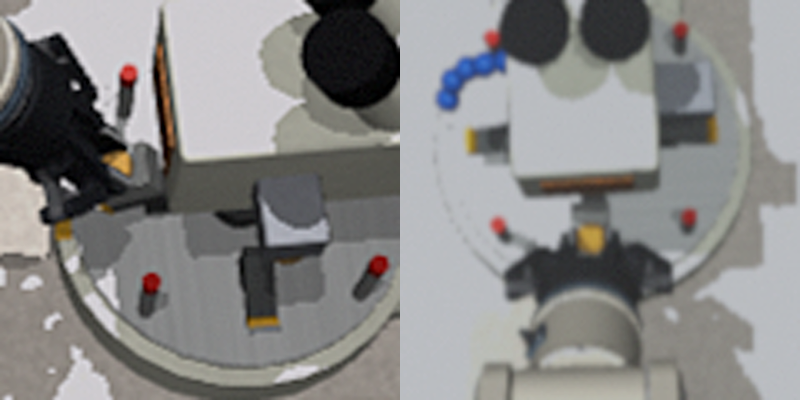

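Both views show the held housing just above the loading cradle and laterally in line with it. The fingers are clear of the pins and the head. I'll lower it until it touches.

```bash
python3 -m inch '[[[-0.006,0.007,0.02,0,-0.001,0.001],[-0.006,0.007,0.042,0,-0.001,0.001],[-0.006,0.007,0.042,0,-0.001,0.001],[-0.006,0.007,0.042,0,-0.001,0.001]]]'
python3 - <<'E'
from cr import *
p,R=now();print(Q.inv().apply(p-T(0,0)),Q.inv().apply(r.sense()['contact_force']))
E
python3 -m inch '[[[0,0,0.007,0,0,0],[0,0,0.015,0,0,0],[0,0,0.015,0,0,0]]]'
python3 - <<'E'
from cr import *
p,R=now();print(Q.inv().apply(p-T(0,0)),Q.inv().apply(r.sense()['contact_force']))
E
```

```text
clock: 7.58
eef_pos: [569.7, 33.9, 118.1]
tcp_rot: [-3.141, -0.522, 0.063]
contact_force: [-0.2, 0.3, -2.3]
opening: 0.251
grasp_force: 60.7
[ 6.05785116 -0.46356509 -3.93159585] [-1.3094016  -0.3016374   1.94202972]
clock: 7.83
eef_pos: [571.3, 34.1, 115.2]
tcp_rot: [-3.141, -0.522, 0.063]
contact_force: [-0.2, -0.7, -1.0]
opening: 0.251
grasp_force: 60.7
[ 5.9778965  -0.52065871 -0.67672588] [-0.69926317  0.6942387   0.79092658]
```

```bash
python3 -m inch '[[[0,0,0.004,0,0,0],[0,0,0.008,0,0,0],[0,0,0.008,0,0,0]]]' | grep -E "pos|force"
python3 - <<'E'
from cr import *
p,R=now();print(Q.inv().apply(p-T(0,0)),Q.inv().apply(r.sense()['contact_force']))
E
```

```text
eef_pos: [571.8, 34.1, 114.3]
contact_force: [-6.5, -0.3, 6.7]
grasp_force: 64.8
[ 5.99042125 -0.47129645  0.42444042] [-2.22751824 -0.12424957 -9.07416895]
```

Contact with about 9 N, at the expected height. Ease off a little and slide down to the lip.

```bash
python3 -m inch '[[[-0.01,0,-0.003,0,0,0],[-0.02,0,-0.003,0,0,0],[-0.025,0,-0.003,0,0,0],[-0.025,0,-0.003,0,0,0]]]' | grep -E "pos|force"
python3 - <<'E'
from cr import *
p,R=now();print(Q.inv().apply(p-T(0,0)),Q.inv().apply(r.sense()['contact_force']))
E
python3 -m inch '[[[-0.004,0,0,0,0,0],[-0.008,0,0,0,0,0],[-0.008,0,0,0,0,0]]]' | grep -E "pos|force"
python3 - <<'E'
from cr import *
p,R=now();print(Q.inv().apply(p-T(0,0)),Q.inv().apply(r.sense()['contact_force']))
E
```

```text
eef_pos: [567.5, 33.8, 112.2]
contact_force: [0.2, -0.5, 1.5]
grasp_force: 61.6
[ 1.2273259  -0.49625557  0.0687179 ] [ 0.90851842  0.50789332 -1.17817037]
eef_pos: [567.3, 33.7, 112.2]
contact_force: [2.9, 0.5, 1.8]
grasp_force: 61.9
[ 1.05021661 -0.44290785 -0.0528946 ] [ 3.40029865 -0.29578497 -0.1022596 ]
```

```bash
python3 -m inch '[[[-0.005,0,0,0,0,0],[-0.005,0,0,0,0,0],[-0.005,0,0,0,0,0]]]' | grep -E "pos|force"
python3 - <<'E'
from cr import *
p,R=now();print(Q.inv().apply(p-T(0,0)),Q.inv().apply(r.sense()['contact_force']))
E
```

```text
eef_pos: [567.2, 33.7, 112.3]
contact_force: [4.0, 1.2, 5.5]
grasp_force: 62.5
[ 0.99147248 -0.42504819 -0.17560882] [ 6.24809471 -0.90112503 -2.79206644]
```

Firm against the lip (6 N, no travel). Release, then back off along the tool axis.

```bash
python3 -m inch '[[[0,0,0,0,0,0],[0,0,0,0,0,0],[0,0,0,0,0,0],[0,0,0,0,0,0],[0,0,0,0,0,0]]]' 0.3 | grep -E "pos|force|open"
python3 -m inch '[[[0,0,-0.1,0,0,0],[0,0,-0.25,0,0,0],[0,0,-0.45,0,0,0],[-0.2,0,-0.6,0,0,0],[-0.4,0,-0.6,0,0,0],[-0.4,0,-0.6,0,0,0],[-0.4,0,-0.6,0,0,0]]]' | grep -E "pos|force|clock"
python3 - <<'E'
from cr import *
a=r.grab_frame("scene")[140:260,300:420];b=r.grab_frame("top")[110:230,250:370]
cv2.imwrite("pics/g5.png",cv2.cvtColor(cv2.convertScaleAbs(np.hstack([cv2.resize(a,(400,400),interpolation=2),cv2.resize(b,(400,400),interpolation=2)]),alpha=1.4),cv2.COLOR_RGB2BGR))
E
```

```text
eef_pos: [564.5, 33.6, 110.4]
contact_force: [1.1, 0.3, -0.5]
opening: 0.648
grasp_force: 0.0
clock: 9.92
eef_pos: [432.7, 25.3, 173.3]
contact_force: [0.0, -0.1, -0.2]
grasp_force: 0.0
```

View pics/g5.png

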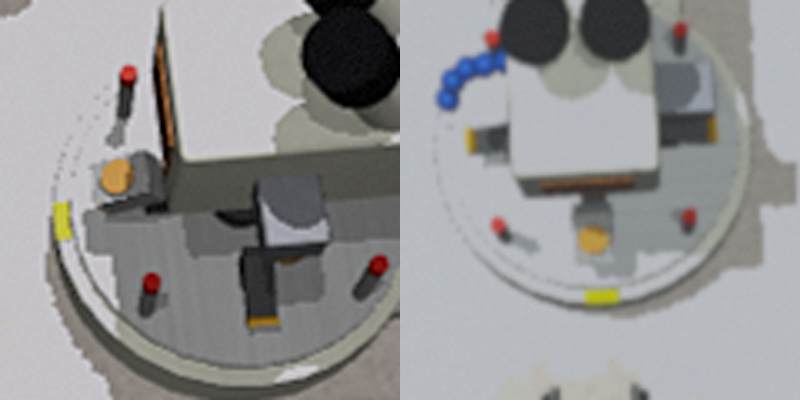

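The housing sits cap up on the loading cradle, square and against the lip: cap at (115,175) in the scene panel and (593,240) in the top panel. The disc has not moved, with the near pins at (500,226) and (689,215) in the top panel. Next I straddle the left pin with the fingers, keeping the same leaned tool, to carry it along its arc.

```bash
cat >> cr.py <<'E'
def pin(deg,off=0,back=0): # tool axis crosses pin axis at z=122; off: lead toward -y
    a=np.radians(138.65+deg);return C+[112*np.cos(a),112*np.sin(a)-off,122]+Q.apply([0,0,14-back])
E
python3 - <<'E'
from cr import *
print(pin(0),pin(90))
plan([(pin(0,0,75),Q),(pin(0,0,0),Q)])
E
```

```text
[569.70914371 112.73311968 109.87564435] [579.79260106 -45.33750975 109.87564435]
[0.433, -0.393, 0.254, -0.0, -0.0, 0.0] rows>=3.1
[-0.0, -0.0, 0.375, 0.0, 0.0, 0.0] rows>=1.8
```

```bash
python3 -m inch '[[[0.2,-0.393,0,0,0,0],[0.2,-0.393,0,0,0,0],[0.433,-0.393,0.254,0,0,0],[0.433,-0.393,0.254,0,0,0],[0.433,-0.393,0.254,0,0,0],[0.433,-0.393,0.254,0,0,0],[0.433,-0.393,0.254,0,0,0]]]' 0 | grep -E "pos|force|clock"
python3 - <<'E'
from cr import *
p,R=now();print(Q.inv().apply(p-pin(0,0,75)))
plan([(pin(0,0,0),Q)])
a=r.grab_frame("scene")[120:240,290:410];b=r.grab_frame("top")[110:230,230:350]
cv2.imwrite("pics/g6.png",cv2.cvtColor(cv2.convertScaleAbs(np.hstack([cv2.resize(a,(400,400),interpolation=2),cv2.resize(b,(400,400),interpolation=2)]),alpha=1.4),cv2.COLOR_RGB2BGR))
E
```

```text
clock: 10.6
eef_pos: [531.8, 110.4, 173.3]
contact_force: [-0.7, -0.9, 0.4]
grasp_force: 0.0
[-1.23082965 -0.05135925  1.10558037]
[0.007, 0.0, 0.369, 0.0, 0.001, 0.0] rows>=1.8
```

View pics/g6.png

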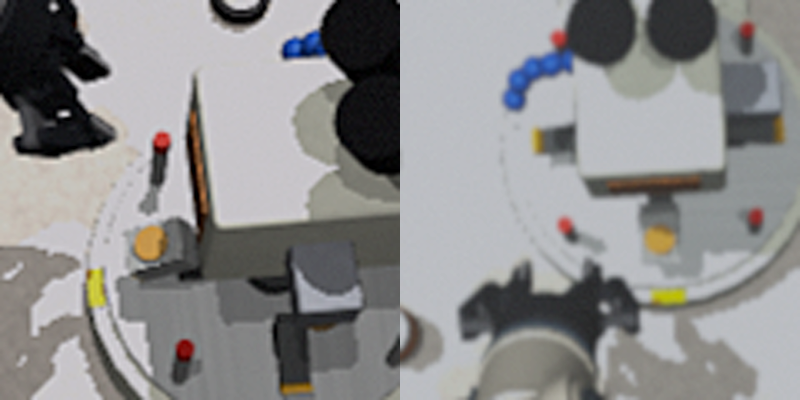

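The pin (566,226 in the top panel) lies between the fingers (522 and 592), and the housing at (660,240) is clear of the right finger. Descend, then narrow the gap.

```bash
python3 -m inch '[[[0.007,0,0.15,0,0.001,0],[0.007,0,0.28,0,0.001,0],[0.007,0,0.369,0,0.001,0],[0.007,0,0.369,0,0.001,0],[0.007,0,0.369,0,0.001,0]]]' | grep -E "pos|force|clock"
python3 -m inch '[[[0,0,0,0,0,0],[0,0,0,0,0,0],[0,0,0,0,0,0]]]' -0.6 | grep -E "pos|force|open"
python3 - <<'E'
from cr import *
p,R=now();print(Q.inv().apply(p-pin(0)),r.sense()['contact_force'])
S=[(10,5),(18,5),(26,5),(34,5),(42,5),(50,5),(56,5),(62,4)]
S2=[(68,3),(73,2),(78,1),(82,0),(85,0),(88,0),(90,0)]
for s,b in((S,p),(S2,pin(62,4))):
    print([[*np.round(Q.inv().apply(pin(d,o)-b)/200,2),0,0,0] for d,o in s])
E
```

```text
clock: 11.12
eef_pos: [568.7, 111.9, 110.7]
contact_force: [0.3, 0.3, -0.7]
grasp_force: 0.0
eef_pos: [569.6, 112.7, 112.3]
contact_force: [-0.2, 0.2, 0.3]
opening: 0.198
grasp_force: 0.0
[ 1.1572228   0.01783396 -2.16889772] [-0.24036161  0.18313037  0.3285472 ]
[[np.float64(-0.06), np.float64(0.1), np.float64(-0.02), 0, 0, 0], [np.float64(-0.1), np.float64(0.17), np.float64(-0.04), 0, 0, 0], [np.float64(-0.12), np.float64(0.24), np.float64(-0.06), 0, 0, 0], [np.float64(-0.14), np.float64(0.31), np.float64(-0.07), 0, 0, 0], [np.float64(-0.15), np.float64(0.39), np.float64(-0.07), 0, 0, 0], [np.float64(-0.15), np.float64(0.47), np.float64(-0.07), 0, 0, 0], [np.float64(-0.14), np.float64(0.53), np.float64(-0.07), 0, 0, 0], [np.float64(-0.13), np.float64(0.58), np.float64(-0.06), 0, 0, 0]]
[[np.float64(0.02), np.float64(0.05), np.float64(0.01), 0, 0, 0], [np.float64(0.04), np.float64(0.09), np.float64(0.02), 0, 0, 0], [np.float64(0.06), np.float64(0.13), np.float64(0.03), 0, 0, 0], [np.float64(0.08), np.float64(0.15), np.float64(0.04), 0, 0, 0], [np.float64(0.09), np.float64(0.18), np.float64(0.05), 0, 0, 0], [np.float64(0.11), np.float64(0.2), np.float64(0.06), 0, 0, 0], [np.float64(0.12), np.float64(0.21), np.float64(0.07), 0, 0, 0]]
```

```bash
python3 -m inch '[[[-0.03,0.05,-0.01,0,0,0],[-0.06,0.1,-0.02,0,0,0],[-0.08,0.135,-0.03,0,0,0],[-0.1,0.17,-0.04,0,0,0],[-0.11,0.205,-0.05,0,0,0],[-0.12,0.24,-0.06,0,0,0],[-0.13,0.275,-0.065,0,0,0],[-0.14,0.31,-0.07,0,0,0]]]' | grep -E "pos|force|clock"
python3 - <<'E'
from cr import *
p,R=now();print(Q.inv().apply(p-pin(34,5)),r.sense()['contact_force'])
H=hsv("top");h,s,v=H[...,0],H[...,1],H[...,2]
m=((h<8)|(h>172))&(s>140)&(v>60);z=np.zeros_like(m);z[100:215,245:370]=m[100:215,245:370]
for c,a,_ in blobs(z):
    w=onz("top",c,138);print(np.round(c),np.round(w),'ang',np.degrees(np.arctan2(w[1]-38.3,w[0]-646.8))%90-48.65,'R',np.hypot(w[1]-38.3,w[0]-646.8))
b=p
print(np.round([Q.inv().apply(pin(d,o)-b)/200 for d,o in [(40,5),(46,5),(52,5),(58,4.5),(64,4),(70,3),(75,2),(80,1)]],3).tolist())
E
```

```text
clock: 12.03
eef_pos: [540.7, 48.9, 109.1]
contact_force: [-3.1, 5.4, 0.3]
grasp_force: 2.5
[-2.04565617 -0.99339678 -0.25509889] [-3.05934527  5.41442154  0.31739705]
[346. 154.] [631. -71. 138.] ang 33.094020643596544 R 110.64152406002441
[300. 188.] [534.  54. 138.] ang 33.56657202385356 R 113.51856143797252
[[0.003, 0.063, -0.003], [0.001, 0.122, -0.004], [0.005, 0.18, -0.002], [0.014, 0.235, 0.003], [0.028, 0.289, 0.012], [0.048, 0.338, 0.023], [0.067, 0.377, 0.034], [0.09, 0.413, 0.048]]
```

The disc is at 33°, with 6 N at the pin. Carry on slowly past half-way.

```bash
python3 -m inch '[[[0.002,0.03,-0.002,0,0,0],[0.003,0.063,-0.003,0,0,0],[0.002,0.093,-0.004,0,0,0],[0.001,0.122,-0.004,0,0,0],[0.003,0.15,-0.003,0,0,0],[0.005,0.18,-0.002,0,0,0],[0.01,0.208,0.001,0,0,0],[0.014,0.235,0.003,0,0,0]]]' | grep -E "pos|force|clock"
python3 - <<'E'
from cr import *
p,R=now();print(Q.inv().apply(p-pin(58,4.5)),r.sense()['contact_force'])
H=hsv("top");h,s,v=H[...,0],H[...,1],H[...,2]
m=((h<8)|(h>172))&(s>140)&(v>60);z=np.zeros_like(m);z[100:215,245:370]=m[100:215,245:370]
for c,a,_ in blobs(z):
    w=onz("top",c,138);print(np.round(c),np.round(w),'ang',np.degrees(np.arctan2(w[1]-38.3,w[0]-646.8))%90-48.65,'R',np.hypot(w[1]-38.3,w[0]-646.8))
b=p
print(np.round([Q.inv().apply(pin(d,o)-b)/200 for d,o in [(62,4),(66,3.5),(70,3),(74,2),(78,1),(82,0),(86,0),(90,0)]],3).tolist())
E
```

```text
clock: 12.75
eef_pos: [548.5, 1.9, 110.9]
contact_force: [4.5, -5.0, -2.1]
grasp_force: 2.6
[2.22593191 0.34707832 0.11807763] [ 4.47377752 -4.95205217 -2.14237695]
[345. 134.] [686. -68. 138.] ang -28.409574146560395 R 112.79396803481583
[269. 161.] [607. 143. 138.] ang -27.9839096828241 R 111.9290157247653
[320. 186.] [541.  -0. 138.] ang -28.654497950620616 R 112.27411108425893
[[-0.002, 0.034, 0.005], [0.009, 0.068, 0.011], [0.022, 0.101, 0.019], [0.038, 0.131, 0.028], [0.056, 0.16, 0.038], [0.075, 0.187, 0.049], [0.097, 0.217, 0.062], [0.12, 0.246, 0.075]]
```

The disc is at 61.5°, past half-way, and the leading finger is braking it gently. Follow it to 90°.

```bash
python3 -m inch '[[[-0.002,0.03,0.005,0,0,0],[0.009,0.063,0.011,0,0,0],[0.022,0.095,0.019,0,0,0],[0.038,0.125,0.028,0,0,0],[0.056,0.155,0.038,0,0,0],[0.075,0.185,0.049,0,0,0],[0.097,0.217,0.062,0,0,0],[0.12,0.246,0.075,0,0,0]]]' | grep -E "pos|force|clock"
python3 -m inch '[[[0,0,0,0,0,0],[0,0,0,0,0,0],[0,0,0,0,0,0],[0,0,0,0,0,0]]]' -0.2 | grep -E "pos|force|clock"
python3 - <<'E'
from cr import *
p,R=now();print(Q.inv().apply(p-pin(90)),r.sense()['contact_force'])
H=hsv("top");h,s,v=H[...,0],H[...,1],H[...,2]
m=((h<8)|(h>172))&(s>140)&(v>60);z=np.zeros_like(m);z[100:215,245:370]=m[100:215,245:370]
for c,a,_ in blobs(z):
    w=onz("top",c,138);print(np.round(c),np.round(w),'ang',np.degrees(np.arctan2(w[1]-38.3,w[0]-646.8))%90-48.65,'R',np.hypot(w[1]-38.3,w[0]-646.8))
E
```

```text
clock: 13.47
eef_pos: [579.7, -45.4, 109.7]
contact_force: [0.6, 0.4, 0.5]
grasp_force: 0.0
clock: 13.8
eef_pos: [578.7, -44.9, 108.8]
contact_force: [-0.2, -0.5, -0.5]
grasp_force: 0.0
[-1.43253671 -0.54967444  0.40769165] [-0.17296884 -0.46861997 -0.47899936]
[334. 118.] [731. -34. 138.] ang 0.6755682854031377 R 110.5433248646733
[278. 122.] [719. 122. 138.] ang 0.6214780426930986 R 110.65869197461123
[336. 174.] [573. -45. 138.] ang -0.03312095916222546 R 111.53751515442153
[280. 178.] [561. 111. 138.] ang 0.8693388095032688 R 112.41744462091594
```

The disc is in the detent (pins match the starting pattern) and there is no force on the tool. Retreat along the tool axis and look.

```bash
python3 -m inch '[[[0,0,-0.1,0,0,0],[0,0,-0.3,0,0,0],[0,0,-0.5,0,0,0],[-0.3,0,-0.5,0,0,0],[-0.6,0,-0.5,0,0,0],[-0.6,0,-0.5,0,0,0],[-0.6,0,-0.5,0,0,0],[-0.6,0,-0.5,0,0,0]]]' | grep -E "pos|force|clock"
python3 - <<'E'
from cr import *
a=r.grab_frame("scene")[140:260,310:430];b=r.grab_frame("top")[100:220,250:370]
cv2.imwrite("pics/g7.png",cv2.cvtColor(cv2.convertScaleAbs(np.hstack([cv2.resize(a,(400,400),interpolation=2),cv2.resize(b,(400,400),interpolation=2)]),alpha=1.4),cv2.COLOR_RGB2BGR))
E
```

```text
clock: 14.52
eef_pos: [423.0, -54.5, 134.0]
contact_force: [2.0, -1.4, 0.4]
grasp_force: 0.0
```

View pics/g7.png

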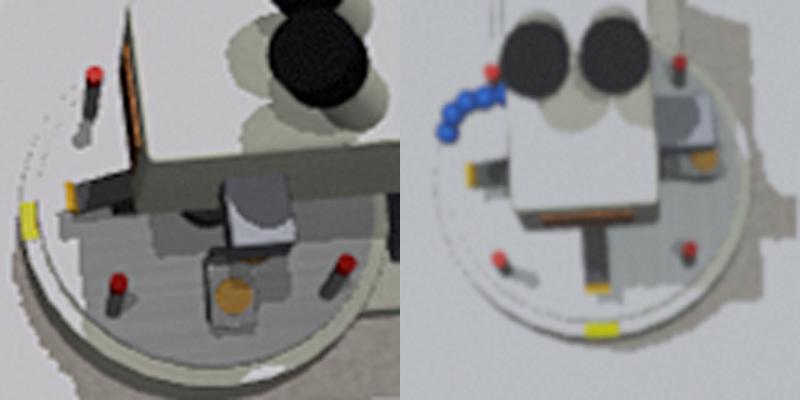

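The housing sits cap up and square on its cradle under the nozzle: cap at (233,295) in the scene panel and (705,158) in the top panel. An empty cradle is now at the loading side. The tool is clear of everything.

```bash
python3 -m inch '[[[0,0,0,0,0,0],[0,0,0,0,0,0],[0,0,0,0,0,0],[0,0,0,0,0,0]]]' | grep -E "force|clock"; python3 -c "
from rig import r
print(r.sign_off())"
```

```text
clock: 14.95
contact_force: [-0.4, 0.7, 0.1]
grasp_force: 0.0
the job is handed in; nothing more can be done
None
```

I laid the housing cap up against the cradle's lip, let go of it, and turned the table one station counter-clockwise into its detent under the nozzle. I handed the job in at about 15 s with the robot touching nothing.

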